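Make up a sampling kit and a microscopy kit at the laboratory bench

TASK

Make up two kits in the metal trays: in the three-bay tray stand the slim bottle with the pointed nozzle in the middle bay and one small jar in each end bay; in the two-bay tray lay the slide box in the long bay and stand the little vial in the short bay. Everything goes upright (the slide box right way up, flat) on the floor of its bay, set down rather than dropped. Leave the large jar and the open beaker where they stand.

Things in the scene. Friction and masses are not known exactly. Their poses are not given: they have to be found in the camera images.
- jar_a: Small wide-mouth sample jar, one of two alike (either may go in either end bay): upright white plastic cylinder, 44 mm diameter, with a ribbed blue screw cap of 42 mm diameter on its top 14 mm; 56 mm tall in all, about 50 g. Origin: centre of its underside, z up.
- jar_b: Small wide-mouth sample jar, one of two alike (either may go in either end bay): upright white plastic cylinder, 44 mm diameter, with a ribbed blue screw cap of 42 mm diameter on its top 14 mm; 56 mm tall in all, about 50 g. Origin: centre of its underside, z up.
- bottle: Slim white plastic dispensing bottle, upright, 112 mm tall, about 70 g: straight body 36 mm diameter up to 74 mm, then a shoulder narrowing to a 21 mm blue cap (86 to 100 mm) and an 8 mm nozzle on top. Origin: centre of its underside, z up.
- vial: Little amber glass vial, upright, 24 mm diameter to 39 mm height, blue cap 23 mm diameter above that; 55 mm tall, about 30 g. Origin: centre of its underside, z up.
- slide_box: White plastic microscope-slide box, 84 mm (own x) by 38 mm (own y) by 40 mm tall, lying flat with a dark seam round it and a paper label on top, about 90 g. Its yaw varies. Origin: centre of its underside, z up. Either way round in the bay is fine.
- tray_three: Three-bay aluminium kit tray, fixed to the bench, 208 mm (own x) by 72 mm (own y), low bright walls 12 mm tall and 4 mm thick, dark floor 3 mm thick. Two cross walls make three equal bays in a row, each 64 by 64 mm inside, their centres at x = -68, 0 and +68 mm, y = 0 of the tray's frame. Origin: centre of its underside, z up. It stands left or right of the middle of the bench, long side roughly across the bench.
- tray_two: Two-bay aluminium kit tray, fixed to the bench, 164 mm (own x) by 68 mm (own y), low bright walls 12 mm tall and 4 mm thick, dark floor 3 mm thick. One cross wall divides it into a long bay, 104 mm (along x) by 60 mm inside, centre at x = -26 mm, y = 0, and a short bay, 48 mm (along x) by 60 mm inside, centre at x = +54 mm, y = 0 of the tray's frame. Origin: centre of its underside, z up. It stands on the other side of the bench, long side roughly across the bench.
- large_jar: Large jar, not wanted: the same form as the small jars, but 60 mm diameter and 84 mm tall, loose, about 150 g. Stays where it stands. Origin: centre of its underside.
- beaker: Open white plastic beaker, not wanted: about 56 mm across the rim, 62 mm tall, loose, about 80 g. Stays where it stands. Origin: centre of its underside. (A fixed timer, 28 mm tall, and a fixed steel tube block, 32 mm tall, both at most 60 mm across, also stand among the stock; all these pieces stand in mixed places, about 90 mm or more from centre to centre.)
There are look-alikes about, which are no part of the job. Of the things that look like the vial, the smaller one is meant.

How it is judged:
At the end, for the whole second after the job is handed in: Bottle in the middle bay and a small jar in each end bay of the three-bay tray; slide box in the long and vial in the short bay of the two-bay tray. Each anywhere inside its bay, on its floor (within 4 mm), upright or flat within 0.12 rad, released and at rest ((((x of jar_a in the frame of tray_three between -0.083 and -0.053 m and y of jar_a in the frame of tray_three between -0.015 and 0.015 m and z of jar_a in the frame of tray_three between 0 and 0.007 m and angle between jar_a's own z axis and vertical below 0.12 rad) and (x of jar_b in the frame of tray_three between 0.053 and 0.083 m and y of jar_b in the frame of tray_three between -0.015 and 0.015 m and z of jar_b in the frame of tray_three between 0 and 0.007 m and angle between jar_b's own z axis and vertical below 0.12 rad)) or ((x of jar_b in the frame of tray_three between -0.083 and -0.053 m and y of jar_b in the frame of tray_three between -0.015 and 0.015 m and z of jar_b in the frame of tray_three between 0 and 0.007 m and angle between jar_b's own z axis and vertical below 0.12 rad) and (x of jar_a in the frame of tray_three between 0.053 and 0.083 m and y of jar_a in the frame of tray_three between -0.015 and 0.015 m and z of jar_a in the frame of tray_three between 0 and 0.007 m and angle between jar_a's own z axis and vertical below 0.12 rad))) and x of bottle in the frame of tray_three between -0.018 and 0.018 m and y of bottle in the frame of tray_three between -0.018 and 0.018 m and z of bottle in the frame of tray_three between 0 and 0.007 m and angle between each of bottle, slide_box, vial's own z axis and vertical below 0.12 rad and x of slide_box in the frame of tray_two between -0.046 and -0.006 m and y of slide_box in the frame of tray_two between -0.018 and 0.018 m and z of slide_box in the frame of tray_two between 0 and 0.007 m and x of vial in the frame of tray_two between 0.038 and 0.07 m and y of vial in the frame of tray_two between -0.022 and 0.022 m and z of vial in the frame of tray_two between 0 and 0.007 m and linear speed of each of jar_a, jar_b, bottle, vial, slide_box below 0.02 m/s and angular speed of each of jar_a, jar_b, bottle, vial, slide_box below 0.2 rad/s); the robot touches nothing.
It fails at once if the large jar or the beaker was displaced by more than 30 mm or tipped by more than 0.5 rad (distance of any of large_jar, beaker from where it was at the start of the episode above 0.03 m or angle between any of large_jar, beaker's own z axis and vertical above 0.5 rad).
It fails at once if one of the kit's things was dropped: it moved faster than 0.7 m/s within 30 mm of the bench ((height (world z) of jar_a below 0.03 m and linear speed of jar_a above 0.7 m/s) or (height (world z) of jar_b below 0.03 m and linear speed of jar_b above 0.7 m/s) or (height (world z) of bottle below 0.03 m and linear speed of bottle above 0.7 m/s) or (height (world z) of vial below 0.03 m and linear speed of vial above 0.7 m/s) or (height (world z) of slide_box below 0.03 m and linear speed of slide_box above 0.7 m/s)).
It also fails if it takes over 138 s, if anything falls off the work surface, if the arm or the gripper's body presses on something with over 40 N, if the wrist force passes 120 N, or if a joint passes its speed limit or range.

ROBOT

A 6-joint arm with a two-finger parallel gripper is mounted at the origin on the work surface. World frame = base frame: x ahead of the robot, y to its left, z up, the work surface at z = 0. Lengths are in m, angles in rad, forces in N, time in s.
With the tool pointing down it reaches from about 0.3 to 0.775 m from the base axis. Payload 14.6 kg.
Tool frame: the origin (TCP) lies at the very end of the fingers, on their centre line; the grasp point (between the pads) lies 19 mm behind it (hold_point_z is the distance from the TCP to the grasp point, in m); z points along the fingers, y is the line along which they close (so a half turn about z gives the same grasp; the last joint's range is limited). The gripper opens to 85 mm and grips with 20 to 120 N. Pads are 22 mm wide; open, the fingers measure 114 mm over their backs; the gripper's body (76 mm by 85 mm) begins 54 mm behind the grasp point. The pads swing forward as they close: fully open they stand 13 mm farther back than shut.
Start: joints at [-1.176, 0.3, 1.521, -0, 1.321, -0.067], TCP at [0.245, -0.492, 0.231] pointing down, gripper open.
Joint ranges: [-3.03, 3.03], [-0.79, 2.21], [0.23, 2.52], [-1.04, 4.18], [0, 3.07], [-2.55, 2.55]. Speed limits (rad/s): [2.22, 2.22, 2.57, 3.14, 3.14, 3.14].

INTERFACE

Orientations are given as a unit quaternion [w, x, y, z].
In Python, from plant import get_state, camera, close_job, hold_point_z gives the robot as it stands. The module is installed in compiled form; this text tells all that it offers.
- The arm moves only by the tool step_arm, never from a script. Its argument "plan" is a list of rows, each a list of 7 numbers: the opening, from 0 (shut) to 1 (fully open), then the shift along the tool's x, y, z in cm, then the turn, a rotation vector about the tool's x, y, z in degrees. In form: [[hand, x, y, z, wx, wy, wz], ...]. A call has 1 to 12 rows; each row shifts and turns the commanded pose from where the row before left it, along the tool's axes as they then stand; what a row does not reach is not made up. A row lasts 1/8 s, in which the tool goes at most 62.5 mm and 10.7 degrees, less where a joint would pass 70% of its speed; a pose out of reach is approached as far as the arm can. A call with a gripper value outside its range is refused whole. The fingers move at their own pace and stop on an object; the grip force is fixed at half the most. Time passes only in rows, so rows that do not move let the fingers close. It gives the time, the measured TCP pose, the force, the opening and the grip force at its end, in the units of the state.
- get_state(): the state, without advancing time (a new reading comes with each control period).
- camera(name): name is "scene" or "top" or "wrist"; returns a dict with "img" (420x560x3 uint8, red, green, blue), "z_map" (420x560 float32, m along the optical axis (not along the pixel's ray), 0 where there is no reading), "vfov" (degrees; the focal length in pixels is half the picture's height over the tangent of half this angle, whatever the lens; pixels are square), "cx", "cy" (the principal point, pixels), "R" (3x3) and "t" (3): a world point X has camera coordinates R X + t; the wrist camera has in their place "mount" (4x4, takes a point from camera to tool coordinates, whose origin is the TCP and whose axes are the flange's). Camera axes: x right, y down, z forward; pixel columns grow to the right and rows downward; lengths in m; the calibration is good to about 2 mm. The wrist camera is an equidistant fisheye: a pixel r from the principal point sees the ray r / f radians off the axis. A picture is of the moment at which its call begins: read the wrist's pose just before it.
- close_job(): hands the job in; it is judged then, once.
The state is a dict: "t": time; "joints": joint angles; "qvel": joint speeds; "effort": joint torques, N m; "tool_pos": TCP position; "tcp_rot": TCP orientation; "contact_force": force on the tool from outside, world axes, zero at the start; "ft_torque": the same for the moment, N m; "width": finger opening in m; "finger_force": force on a finger pad.
Only numpy, scipy, OpenCV 4.12 (cv2) and the standard library are available. Lean on these libraries where they do the work, as an engineer would, in place of code of your own. Each camera call takes 0.05 s, during which the arm holds its last target. There are 200 camera calls.

## Working session

There is one attempt and no reset: what is moved stays moved. The work goes in short steps, Python scripts to look and compute and a tool call to move; the robot and the scene stay as the last step left them, time stands still between calls to the robot, and variables do not carry over. Pictures are saved under pics/ and viewed, at most 14 in all, crops included, and the job is handed in when it is done.

Besides the shell and the picture viewer there is one more tool, called after "Request:" in YAML: its name, and indented under it one key for each argument. step_arm: Moves the arm, as the interface text tells. Its arguments: {"type":"object","properties":{"plan":{"type":"array","items":{"type":"array","items":{"type":"number"}}}},"required":["plan"]}

```bash
mkdir -p pics; cat > h.py <<'E'
import numpy as np, cv2
from plant import get_state, camera, close_job, hold_point_z
def f(c): return c["img"].shape[0]/2/np.tan(np.radians(c["vfov"])/2)
def cloud(c):
    F=f(c); v,u=np.mgrid[:420,:560]; z=c["z_map"]
    P=np.stack([(u-c["cx"])/F*z,(v-c["cy"])/F*z,z],-1)
    return (P-c["t"])@c["R"]
E
python3 - <<'E'
from h import *
for n in("top","scene"):
    c=camera(n); np.save(n,c,allow_pickle=True)
    cv2.imwrite(f"pics/{n}.png",cv2.resize(c["img"][...,::-1],None,fx=1.42,fy=1.42))
    print(n,c["vfov"],c["cx"],c["cy"],-c["R"].T@c["t"],(c["z_map"]>0).mean())
print(get_state(),hold_point_z)
E
```

```text
top 55.51015484458628 281.81313456031023 213.36485121934996 [0.50167455 0.01087424 1.10763988] 0.9960926870748299
scene 43.3926675284433 282.04701341439494 208.91574881947219 [ 1.5660276  -0.04420853  0.88284736] 0.9960459183673469
{'t': 0.1, 'joints': array([-1.17558665e+00,  3.00403773e-01,  1.52153183e+00, -2.71807495e-06,
        1.32072196e+00, -6.65843006e-02]), 'qvel': array([-0.00076665, -0.0005708 , -0.002551  , -0.0014162 , -0.00013617,
       -0.00235406]), 'effort': array([ 2.40135414e-03, -5.44373810e+01, -3.62366331e+01,  2.10773453e-05,
        3.08232309e-03, -2.64305740e-06]), 'tool_pos': array([ 0.24497487, -0.4921844 ,  0.23077909]), 'tcp_rot': array([-5.25068821e-04,  9.73461295e-01,  2.28851093e-01, -8.83949459e-05]), 'contact_force': array([-0.99261873,  0.2419102 ,  0.10959609]), 'ft_torque': array([-0.04708753,  0.00315914, -0.01462087]), 'finger_force': 0.0, 'width': 0.08507833594992587} 0.0187
```

View pics/top.png

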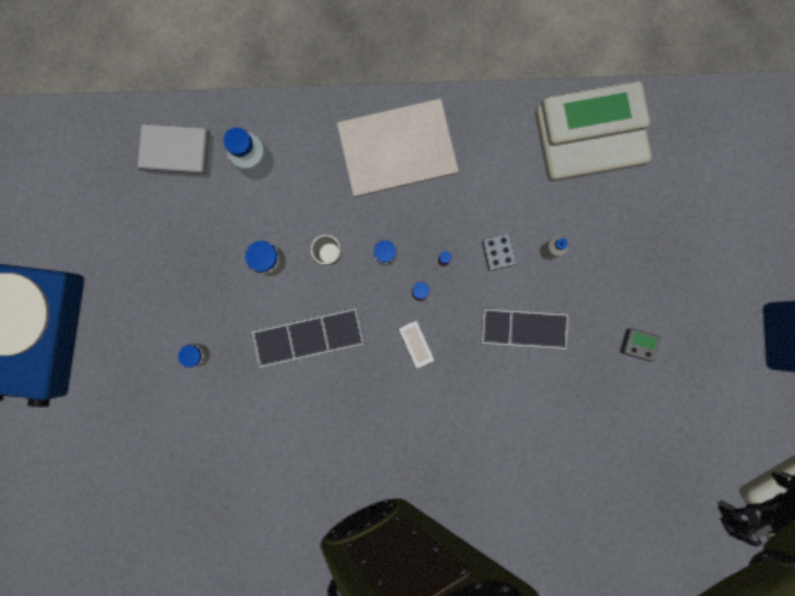

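View pics/scene.png

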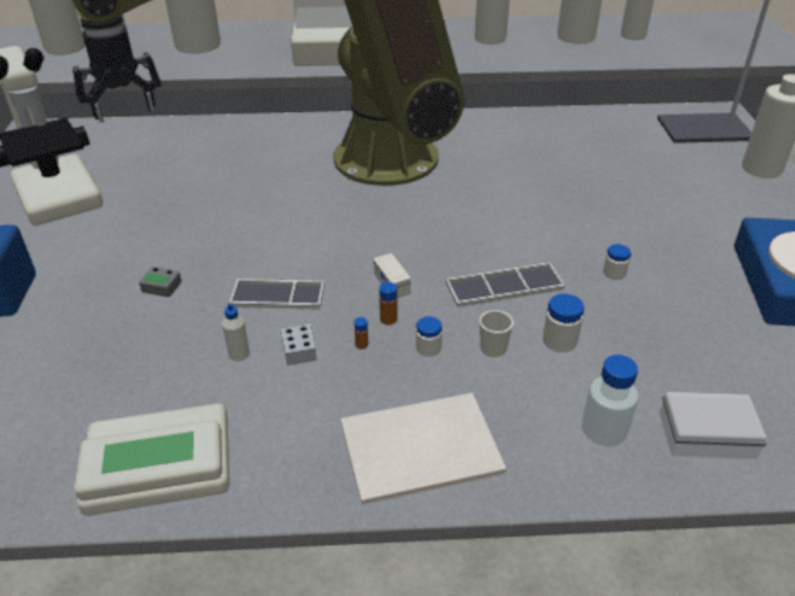

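The top view (1.42x) shows the bottle at (558,246), small jars at (385,251) and (190,356), the large jar at (262,256) and the beaker at (326,249). The slide box is at (416,344), the three-bay tray at (308,338) and the two-bay tray at (525,328). The vial candidates are (446,258) and (421,291). The one at (446,258) looks smaller, and I'll check that with measured heights and a crop.

```bash
python3 - <<'E'
from h import *
c=np.load("top.npy",allow_pickle=True).item(); P=cloud(c); img=c["img"].astype(int)
F=f(c); C=-c["R"].T@c["t"]
def ray(u,v,z):
    d=c["R"].T@np.array([(u-c["cx"])/F,(v-c["cy"])/F,1]); return C+d*(z-C[2])/d[2]
r,g,b=img[...,0],img[...,1],img[...,2]
m=((b>1.6*r)&(b>90)&(b>1.4*g)).astype(np.uint8)
n,l,s,ce=cv2.connectedComponentsWithStats(m)
for i in range(1,n):
    if 15<s[i,4]<1500:
        q=P[l==i]; zt=np.percentile(q[:,2],80); t=q[q[:,2]>zt-.006]
        print("blue",(ce[i]*1.42).round(),s[i,4],"zt %.3f"%zt,"ctr",((t[:,:2].max(0)+t[:,:2].min(0))/2).round(4),"ext",np.ptp(t[:,:2],axis=0).round(3), "mean",t.mean(0).round(4))
# all raised objects
Z=P[...,2]; H=((Z>.02)&(Z<.13)).astype(np.uint8)
n,l,s,ce=cv2.connectedComponentsWithStats(H)
for i in range(1,n):
    if 40<s[i,4]<3000:
        q=P[l==i]; print("raised",(ce[i]*1.42).round(),s[i,4],"zmax %.3f"%np.percentile(q[:,2],90),q.mean(0).round(3))
# slide box
m=(H>0)&(np.hypot(*(np.mgrid[:420,:560]-np.array([344/1.42,416/1.42])[:,None,None]))<30)&(Z>.033)
q=P[m][:,:2]; print("box",cv2.minAreaRect((q*1000).astype(np.float32)),q.mean(0), np.median(P[m][:,2]))
# trays
w=((img.min(-1)>110)&(Z<.02)&(Z>-.01)).astype(np.uint8); d=((img.max(-1)<75)&(Z<.03)).astype(np.uint8)
n,l,s,ce=cv2.connectedComponentsWithStats(d)
for i in range(1,n):
    if 300<s[i,4]<4000:
        v,u=np.nonzero(l==i); q=np.array([ray(a,bb,.003)[:2] for a,bb in zip(u,v)])
        print("bay",(ce[i]*1.42).round(),s[i,4],cv2.minAreaRect((q*1000).astype(np.float32)))
im=cv2.resize(np.load("scene.npy",allow_pickle=True).item()["img"][190:260,235:345,::-1],None,fx=6,fy=6,interpolation=cv2.INTER_CUBIC); cv2.imwrite("pics/v.png",im)
E
```

```text
blue [236. 140.] 284 zt 0.138 ctr [0.6825 0.1662] ext [0.362 0.311] mean [0.8392 0.2974 0.1401]
blue [260. 255.] 385 zt 0.085 ctr [0.6438 0.2749] ext [0.053 0.055] mean [0.644  0.2738 0.0836]
blue [384. 251.] 203 zt 0.057 ctr [0.6503 0.0481] ext [0.041 0.04 ] mean [0.6499 0.0483 0.0553]
blue [561. 243.] 51 zt 0.103 ctr [ 0.6471 -0.2706] ext [0.018 0.018] mean [ 0.6471 -0.2692  0.1018]
blue [445. 256.] 59 zt 0.056 ctr [ 0.636  -0.0642] ext [0.019 0.022] mean [ 0.636  -0.0645  0.0548]
blue [420. 290.] 112 zt 0.076 ctr [ 0.5737 -0.0155] ext [0.027 0.029] mean [ 0.5735 -0.0161  0.0748]
blue [188. 356.] 205 zt 0.057 ctr [0.4647 0.4178] ext [0.04  0.042] mean [0.4646 0.4175 0.0553]
raised [173. 150.] 1632 zmax 0.052 [0.857 0.444 0.048]
raised [252. 158.] 550 zmax 0.100 [0.826 0.287 0.075]
raised [323. 248.] 187 zmax 0.063 [0.66  0.162 0.048]
raised [498. 252.] 416 zmax 0.034 [ 0.645 -0.168  0.031]
raised [554. 247.] 217 zmax 0.100 [ 0.644 -0.263  0.075]
raised [263. 258.] 517 zmax 0.086 [0.641 0.269 0.075]
raised [384. 252.] 225 zmax 0.058 [0.648 0.048 0.053]
raised [444. 258.] 75 zmax 0.0
[... 601 characters left out ...]
521484375, 666.368896484375), (17.673372268676758, 240.66204833984375), 82.31333923339844)
bay [497. 326.] 325 ((503.72686767578125, -165.5414581298828), (44.12319564819336, 57.76751708984375), 87.84652709960938)
bay [341. 330.] 463 ((505.3776550292969, 136.99693298339844), (59.932716369628906, 60.63094711303711), 11.254194259643555)
bay [538. 329.] 741 ((495.8191223144531, -245.52345275878906), (101.64087677001953, 56.83656692504883), 84.5547866821289)
bay [307. 337.] 463 ((492.1860656738281, 204.32765197753906), (59.15567398071289, 60.773414611816406), 10.872740745544434)
bay [273. 345.] 466 ((479.4359130859375, 271.5408935546875), (60.03471374511719, 60.67136764526367), 11.01053237915039)
```

View pics/v.png

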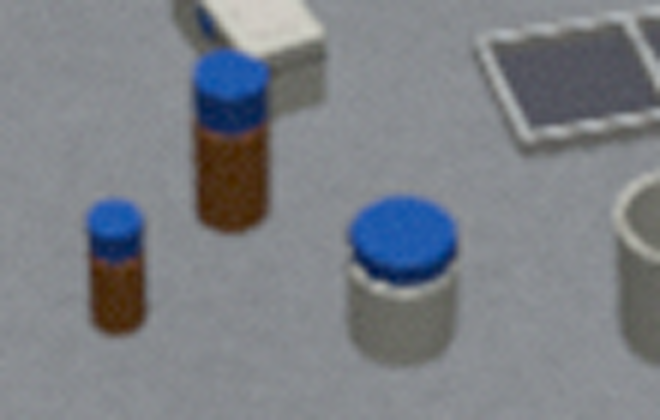

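The crop shows the larger look-alike vial at (230,140) and the little vial at (117,265). Depth gives heights of 75 mm and 55 mm, so the vial I want is at world (0.636,-0.064). I'll start with the slide box.

```bash
cat >> h.py <<'E'
from scipy.spatial.transform import Rotation as Ro
def go(x,y,z,yaw=None):
    """print turn about tool z (deg), then tool-frame shift (cm) after that turn; yaw = world angle of tool y (mod 180)"""
    s=get_state(); q=s["tcp_rot"]; R=Ro.from_quat(q[[1,2,3,0]]).as_matrix()
    a=np.degrees(np.arctan2(R[1,1],R[0,1])); w=0
    if yaw is not None: w=-((yaw-a+90)%180-90)
    R2=R@Ro.from_euler("z",w,degrees=True).as_matrix()
    d=R2.T@(np.array([x,y,z])-s["tool_pos"])*100
    print("t %.1f pos %s width %.4f F %.1f yaw %.1f tilt %.2f | turn %.1f shift %s n>=%d"%(s["t"],s["tool_pos"].round(4),s["width"],s["finger_force"],a,np.degrees(np.arccos(-R[2,2])),w,d.round(2),np.ceil(np.linalg.norm(d)/5.5)))
E
python3 -c "
from h import *
go(.474,-.0058,.14,112.7)"
```

```text
t 0.1 pos [ 0.245  -0.4922  0.2308] width 0.0851 F 0.0 yaw -63.5 tilt 0.06 | turn 3.8 shift [ 39.9  -36.02   9.12] n>=10
```

Request:
step_arm:
  plan:
    - [1,0,0,0,0,0,3.8]
    - [1,3.63,-3.27,0,0,0,0]
    - [1,3.63,-3.27,0,0,0,0]
    - [1,3.63,-3.27,0,0,0,0]
    - [1,3.63,-3.27,0,0,0,0]
    - [1,3.63,-3.27,0,0,0,0]
    - [1,3.63,-3.27,0,0,0,0]
    - [1,3.63,-3.27,0,0,0,0]
    - [1,3.63,-3.27,0,0,0,0]
    - [1,3.63,-3.27,0,0,0,0]
    - [1,3.63,-3.27,0,0,0,0]
    - [1,3.63,-3.27,0,0,0,0]

```text
t: 1.6
tool_pos: [0.4753, -0.005, 0.2311]
tcp_rot: [-0.0, 0.981, 0.196, -0.0]
contact_force: [0.0, -0.7, 0.0]
width: 0.0853
finger_force: 0.0
```

Request:
step_arm:
  plan:
    - [1,0,0,4,0,0,0]
    - [1,0,0,4,0,0,0]
    - [1,0,0,0,0,0,0]

```text
t: 1.98
tool_pos: [0.4736, -0.0064, 0.1492]
tcp_rot: [-0.001, 0.98, 0.197, -0.003]
contact_force: [-0.2, 0.9, 1.0]
width: 0.0855
finger_force: 0.0
```

```bash
python3 -c "
from h import *
go(.474,-.0058,.016,112.7)
c=camera('wrist'); cv2.imwrite('pics/w1.png',c['img'][...,::-1]); print(c['mount'].round(3),c['vfov'])"
```

```text
t 2.0 pos [ 0.4736 -0.0064  0.1492] width 0.0855 F 0.0 yaw -67.3 tilt 0.31 | turn -0.0 shift [ 1.200e-01 -1.000e-02  1.332e+01] n>=3
[[ 0.    -0.963 -0.269  0.067]
 [ 1.     0.     0.     0.   ]
 [-0.    -0.269  0.963 -0.142]
 [ 0.     0.     0.     1.   ]] 65.70646984690485
```

View pics/w1.png

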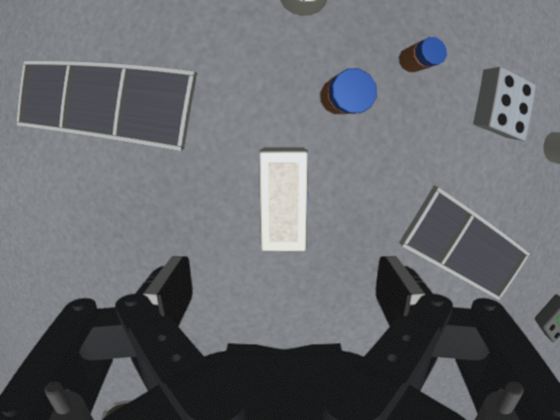

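The box sits at (284,201), centred between the fingers and aligned with them, so I'll descend and grip.

Request:
step_arm:
  plan:
    - [1,0.05,0,4,0,0,0]
    - [1,0.05,0,4,0,0,0]
    - [1,0,0,3,0,0,0]
    - [1,0,0,2.3,0,0,0]
    - [0,0,0,0,0,0,0]
    - [0,0,0,0,0,0,0]
    - [0,0,0,0,0,0,0]
    - [0,0,0,0,0,0,0]
    - [0,0,0,0,0,0,0]
    - [0,0,0,0,0,0,0]

```text
t: 3.28
tool_pos: [0.477, -0.0064, 0.0201]
tcp_rot: [0.0, 0.981, 0.196, 0.001]
contact_force: [-1.9, 0.0, 11.0]
width: 0.0367
finger_force: 60.7
```

```bash
python3 -c "
from h import *
go(.474,-.0058,.016,112.7)"
```

```text
t 3.3 pos [ 0.477  -0.0064  0.0201] width 0.0367 F 60.7 yaw -67.3 tilt 0.17 | turn -0.0 shift [-0.25 -0.17  0.41] n>=1
```

Request:
step_arm:
  plan:
    - [0,0,0,-1,0,0,0]
    - [0,0,0,-4,0,0,0]
    - [0,0,0,-4,0,0,0]
    - [0,0,0,-4,0,0,0]
    - [0,0,0,0,0,0,-10.3]
    - [0,0,0,0,0,0,-10.3]
    - [0,0,0,0,0,0,-10.3]
    - [0,0,0,0,0,0,-10.3]
    - [0,0,0,0,0,0,-10.3]
    - [0,0,0,0,0,0,-10.2]
    - [0,0,0,0,0,0,0]

```text
t: 4.65
tool_pos: [0.4759, -0.0062, 0.1491]
tcp_rot: [0.0, 0.741, 0.671, 0.0]
contact_force: [-0.3, -0.1, -0.7]
width: 0.0368
finger_force: 60.5
```

```bash
python3 -c "
from h import *
go(.4958,-.2455,.06,-5.6)"
```

```text
t 4.7 pos [ 0.4759 -0.0062  0.1491] width 0.0368 F 60.5 yaw -5.7 tilt 0.05 | turn -0.1 shift [-23.62   4.31   8.91] n>=5
```

Request:
step_arm:
  plan:
    - [0,-3.94,0.72,0,0,0,0]
    - [0,-3.94,0.72,0,0,0,0]
    - [0,-3.94,0.72,0,0,0,0]
    - [0,-3.94,0.72,0,0,0,0]
    - [0,-3.94,0.72,0,0,0,0]
    - [0,-3.94,0.72,0,0,0,0]
    - [0,0,0,4.5,0,0,0]
    - [0,0,0,4.5,0,0,0]
    - [0,0,0,0,0,0,0]

```text
t: 5.78
tool_pos: [0.4942, -0.245, 0.0562]
tcp_rot: [-0.003, 0.742, 0.67, -0.001]
contact_force: [0.1, -0.1, -0.2]
width: 0.0368
finger_force: 60.4
```

```bash
python3 -c "
from h import *
go(.4958,-.2455,.023,-5.6)
c=camera('wrist'); cv2.imwrite('pics/w2.png',c['img'][...,::-1])"
```

```text
t 5.8 pos [ 0.4942 -0.245   0.0562] width 0.0368 F 60.4 yaw -5.9 tilt 0.32 | turn -0.3 shift [-0.04  0.18  3.32] n>=1
```

View pics/w2.png

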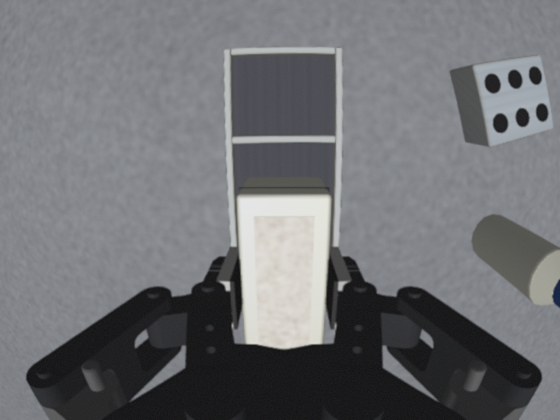

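The box is lined up over the long bay, with the cross wall visible at (284,140) beyond its end. Lowering it now.

Request:
step_arm:
  plan:
    - [0,0,0.15,1.5,0,0,0]
    - [0,0,0,1,0,0,0]
    - [0,0,0,0.5,0,0,0]
    - [0,0,0,0.3,0,0,0]
    - [0,0,0,0,0,0,0]

```text
t: 6.45
tool_pos: [0.4971, -0.2459, 0.0253]
tcp_rot: [-0.0, 0.741, 0.671, -0.0]
contact_force: [0.4, -0.4, -0.6]
width: 0.0372
finger_force: 60.5
```

```bash
python3 -c "
from h import *
go(.4958,-.2455,.023,-5.6)"
```

```text
t 6.5 pos [ 0.4971 -0.2459  0.0253] width 0.0372 F 60.5 yaw -5.6 tilt 0.00 | turn -0.0 shift [ 0.03 -0.14  0.23] n>=1
```

Request:
step_arm:
  plan:
    - [0,0,0,0.15,0,0,0]
    - [0,0,0,0,0,0,0]

```text
t: 6.7
tool_pos: [0.4971, -0.2459, 0.0238]
tcp_rot: [0.0, 0.741, 0.671, 0.0]
contact_force: [-1.2, -0.5, -1.8]
width: 0.0368
finger_force: 60.5
```

Request:
step_arm:
  plan:
    - [0,0,0,0.15,0,0,0]
    - [0,0,0,0,0,0,0]

```text
t: 6.95
tool_pos: [0.4973, -0.246, 0.0231]
tcp_rot: [0.0, 0.741, 0.671, 0.0]
contact_force: [-3.9, 1.7, 9.3]
width: 0.0368
finger_force: 61.7
```

Contact at 9 N, so I'll release and rise, then compute the move to the vial.

Request:
step_arm:
  plan:
    - [0.7,0,0,0,0,0,0]
    - [0.7,0,0,0,0,0,0]
    - [0.7,0,0,0,0,0,0]
    - [0.7,0,0,-1,0,0,0]
    - [0.7,0,0,-4,0,0,0]
    - [0.7,0,0,-5,0,0,0]
    - [0.7,0,0,-4,0,0,0]
    - [0.7,0,0,0,0,0,0]

```text
t: 7.95
tool_pos: [0.4982, -0.2465, 0.1661]
tcp_rot: [0.003, 0.741, 0.671, 0.001]
contact_force: [-0.6, -0.5, 0.3]
width: 0.0596
finger_force: 0.0
```

```bash
python3 -c "
from h import *
go(.636,-.0645,.017,-5.6)"
```

```text
t 8.0 pos [ 0.4982 -0.2465  0.1661] width 0.0596 F 0.0 yaw -5.6 tilt 0.36 | turn -0.0 shift [19.49 11.85 14.93] n>=5
```

Request:
step_arm:
  plan:
    - [0.7,3.9,2.37,0,0,0,0]
    - [0.7,3.9,2.37,0,0,0,0]
    - [0.7,3.9,2.37,0,0,0,0]
    - [0.7,3.9,2.37,0,0,0,0]
    - [0.7,3.9,2.37,0,0,0,0]
    - [0.7,0,0,3,0,0,0]
    - [0.7,0,0,3,0,0,0]
    - [0.7,0,0,0,0,0,0]
    - [0.7,0,0,0,0,0,0]

```text
t: 9.07
tool_pos: [0.6346, -0.0636, 0.1034]
tcp_rot: [0.0, 0.741, 0.671, 0.0]
contact_force: [-0.2, -0.9, 0.4]
width: 0.0597
finger_force: 0.0
```

```bash
python3 -c "
from h import *
go(.636,-.0645,.017,-5.6)
c=camera('wrist'); cv2.imwrite('pics/w3.png',c['img'][...,::-1])"
```

```text
t 9.1 pos [ 0.6346 -0.0636  0.1034] width 0.0597 F 0.0 yaw -5.7 tilt 0.06 | turn -0.1 shift [-0.07  0.14  8.64] n>=2
```

View pics/w3.png

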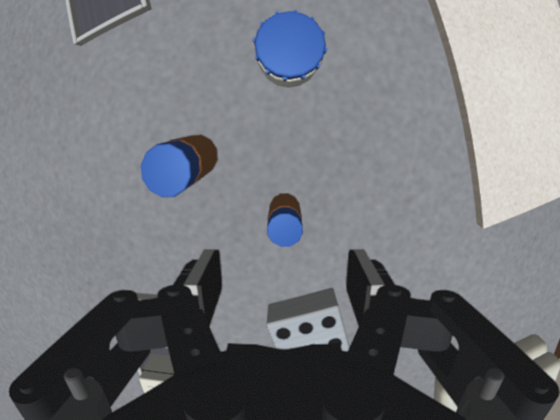

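The vial cap is centred at (285,229). The big vial at (167,168) is clear of the left finger.

Request:
step_arm:
  plan:
    - [0.7,-0.05,0.15,3,0,0,0]
    - [0.7,0,0,3,0,0,0]
    - [0.7,0,0,2.6,0,0,0]
    - [0.7,0,0,0,0,0,0]
    - [0,0,0,0,0,0,0]
    - [0,0,0,0,0,0,0]
    - [0,0,0,0,0,0,0]
    - [0,0,0,0,0,0,0]
    - [0,0,0,0,0,0,0]

```text
t: 10.25
tool_pos: [0.6364, -0.0643, 0.0181]
tcp_rot: [0.001, 0.741, 0.671, 0.001]
contact_force: [-2.1, 0.6, 6.3]
width: 0.022
finger_force: 58.5
```

Request:
step_arm:
  plan:
    - [0,0,0,-1,0,0,0]
    - [0,0,0,-3,0,0,0]
    - [0,0,0,-4,0,0,0]
    - [0,0,0,-4,0,0,0]
    - [0,0,0,0,0,0,0]

```text
t: 10.88
tool_pos: [0.6371, -0.0643, 0.1409]
tcp_rot: [0.003, 0.741, 0.671, 0.002]
contact_force: [0.3, -0.4, 0.9]
width: 0.0219
finger_force: 58.7
```

```bash
python3 -c "
from h import *
go(.5037,-.1655,.023,-5.6)"
```

```text
t 10.9 pos [ 0.6371 -0.0643  0.1409] width 0.0219 F 58.7 yaw -5.6 tilt 0.40 | turn -0.0 shift [-11.37 -12.37  11.71] n>=4
```

Request:
step_arm:
  plan:
    - [0,-3.79,-4.12,0,0,0,0]
    - [0,-3.79,-4.12,0,0,0,0]
    - [0,-3.79,-4.12,0,0,0,0]
    - [0,0,0,4,0,0,0]
    - [0,0,0,4,0,0,0]
    - [0,0,0,2,0,0,0]
    - [0,0,0,1,0,0,0]
    - [0,0,0,0,0,0,0]
    - [0,0,0,0,0,0,0]

```text
t: 12.0
tool_pos: [0.5019, -0.1653, 0.0272]
tcp_rot: [0.001, 0.741, 0.671, 0.0]
contact_force: [0.0, -0.3, -1.0]
width: 0.0223
finger_force: 58.9
```

```bash
python3 -c "
from h import *
go(.5037,-.1655,.021,-5.6)"
```

```text
t 12.0 pos [ 0.5019 -0.1653  0.0272] width 0.0223 F 58.9 yaw -5.6 tilt 0.08 | turn -0.0 shift [-0.    0.18  0.62] n>=1
```

Request:
step_arm:
  plan:
    - [0,0,0.15,0.3,0,0,0]
    - [0,0,0,0.2,0,0,0]
    - [0,0,0,0,0,0,0]
    - [0,0,0,0,0,0,0]

```text
t: 12.5
tool_pos: [0.503, -0.1653, 0.0213]
tcp_rot: [-0.0, 0.741, 0.671, 0.0]
contact_force: [-0.6, -0.2, 0.6]
width: 0.0225
finger_force: 58.9
```

Request:
step_arm:
  plan:
    - [0,0,0,0.15,0,0,0]
    - [0,0,0,0,0,0,0]

```text
t: 12.75
tool_pos: [0.5031, -0.1653, 0.021]
tcp_rot: [0.0, 0.741, 0.671, 0.0]
contact_force: [-7.9, 1.9, 17.6]
width: 0.0221
finger_force: 60.9
```

Request:
step_arm:
  plan:
    - [0.6,0,0,0,0,0,0]
    - [0.6,0,0,0,0,0,0]
    - [0.6,0,0,0,0,0,0]
    - [0.6,0,0,-1,0,0,0]
    - [0.6,0,0,-4,0,0,0]
    - [0.9,0,0,-5,0,0,0]
    - [0.9,0,0,-4,0,0,0]
    - [0.9,0,0,0,0,0,-8.3]
    - [0.9,0,0,0,0,0,-8.2]
    - [0.9,0,0,0,0,0,0]

```text
t: 14.0
tool_pos: [0.503, -0.1652, 0.1604]
tcp_rot: [0.0, 0.637, 0.771, 0.0]
contact_force: [0.6, 0.0, 0.6]
width: 0.0768
finger_force: 0.0
```

```bash
python3 -c "
from h import *
go(.650,.048,.017,10.9)"
```

```text
t 14.0 pos [ 0.503  -0.1652  0.1604] width 0.0768 F 0.0 yaw 10.8 tilt 0.03 | turn -0.1 shift [18.16 18.46 14.34] n>=6
```

Request:
step_arm:
  plan:
    - [0.9,3.63,3.69,0,0,0,0]
    - [0.9,3.63,3.69,0,0,0,0]
    - [0.9,3.63,3.69,0,0,0,0]
    - [0.9,3.63,3.69,0,0,0,0]
    - [0.9,3.63,3.69,0,0,0,0]
    - [0.9,0,0,3,0,0,0]
    - [0.9,0,0,3,0,0,0]
    - [0.9,0,0,0,0,0,0]
    - [0.9,0,0,0,0,0,0]

```text
t: 15.12
tool_pos: [0.6506, 0.0476, 0.1014]
tcp_rot: [0.001, 0.638, 0.77, 0.001]
contact_force: [-0.2, 0.6, 0.3]
width: 0.0767
finger_force: 0.0
```

```bash
python3 -c "
from h import *
go(.650,.048,.017,10.9)
c=camera('wrist'); cv2.imwrite('pics/w4.png',c['img'][...,::-1])"
```

```text
t 15.1 pos [0.6506 0.0476 0.1014] width 0.0767 F 0.0 yaw 10.8 tilt 0.10 | turn -0.1 shift [ 0.05 -0.06  8.44] n>=2
```

View pics/w4.png

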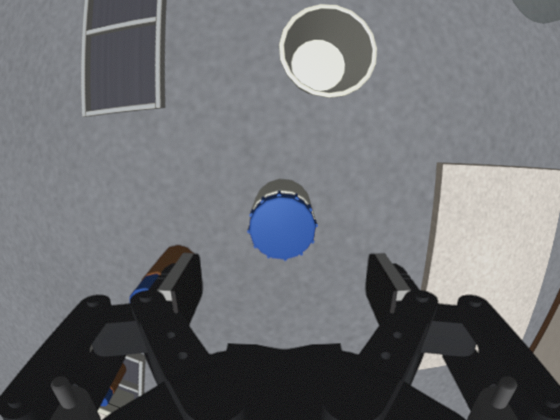

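The jar cap is centred at (283,226), and the beaker at (328,50) is well clear. Descending to grip.

Request:
step_arm:
  plan:
    - [0.9,0.05,0,3,0,0,0]
    - [0.9,0,0,3,0,0,0]
    - [0.9,0,0,2.4,0,0,0]
    - [0.9,0,0,0,0,0,0]
    - [0,0,0,0,0,0,0]
    - [0,0,0,0,0,0,0]
    - [0,0,0,0,0,0,0]
    - [0,0,0,0,0,0,0]
    - [0,0,0,0,0,0,0]

```text
t: 16.3
tool_pos: [0.6509, 0.0482, 0.0179]
tcp_rot: [0.001, 0.637, 0.771, 0.001]
contact_force: [-1.5, 0.3, 6.3]
width: 0.0423
finger_force: 60.6
```

Request:
step_arm:
  plan:
    - [0,0,0,-1,0,0,0]
    - [0,0,0,-3,0,0,0]
    - [0,0,0,-4,0,0,0]
    - [0,0,0,-4,0,0,0]
    - [0,0,0,0,0,0,0]

```text
t: 16.92
tool_pos: [0.6513, 0.0483, 0.1405]
tcp_rot: [0.003, 0.637, 0.771, 0.002]
contact_force: [0.2, -0.3, -1.2]
width: 0.0421
finger_force: 60.8
```

```bash
python3 -c "
from h import *
go(.5054,.137,.023,10.9)"
```

```text
t 16.9 pos [0.6513 0.0483 0.1405] width 0.0421 F 60.8 yaw 10.9 tilt 0.40 | turn -0.0 shift [ 11.49 -12.73  11.65] n>=4
```

Request:
step_arm:
  plan:
    - [0,3.83,-4.2,0,0,0,0]
    - [0,3.83,-4.2,0,0,0,0]
    - [0,3.83,-4.2,0,0,0,0]
    - [0,0,0,4,0,0,0]
    - [0,0,0,4,0,0,0]
    - [0,0,0,2,0,0,0]
    - [0,0,0,1.2,0,0,0]
    - [0,0,0,0.3,0,0,0]
    - [0,0,0,0,0,0,0]
    - [0,0,0,0,0,0,0]

```text
t: 18.18
tool_pos: [0.5049, 0.1374, 0.0214]
tcp_rot: [0.0, 0.637, 0.771, 0.0]
contact_force: [0.4, 0.0, -0.3]
width: 0.0421
finger_force: 61.3
```

```bash
python3 -c "
from h import *
go(.5054,.137,.021,10.9)"
```

```text
t 18.2 pos [0.5049 0.1374 0.0214] width 0.0421 F 61.3 yaw 10.9 tilt 0.06 | turn -0.0 shift [-0.05  0.05  0.04] n>=1
```

Request:
step_arm:
  plan:
    - [0,0,0,0.1,0,0,0]
    - [0,0,0,0,0,0,0]

```text
t: 18.42
tool_pos: [0.5049, 0.1374, 0.0209]
tcp_rot: [0.0, 0.637, 0.771, 0.0]
contact_force: [-4.7, -2.0, 11.4]
width: 0.0425
finger_force: 62.6
```

Request:
step_arm:
  plan:
    - [0.8,0,0,0,0,0,0]
    - [0.8,0,0,0,0,0,0]
    - [0.8,0,0,0,0,0,0]
    - [0.8,0,0,-1,0,0,0]
    - [0.8,0,0,-4,0,0,0]
    - [0.9,0,0,-5,0,0,0]
    - [0.9,0,0,-4,0,0,0]
    - [0.9,0,0,0,0,0,0]

```text
t: 19.42
tool_pos: [0.5057, 0.1376, 0.1634]
tcp_rot: [0.002, 0.637, 0.771, 0.002]
contact_force: [-0.3, -0.4, -1.6]
width: 0.0768
finger_force: 0.0
```

```bash
python3 -c "
from h import *
go(.4647,.4178,.017,10.9)"
```

```text
t 19.4 pos [0.5057 0.1376 0.1634] width 0.0768 F 0.0 yaw 10.9 tilt 0.35 | turn -0.0 shift [28.29  1.18 14.65] n>=6
```

Request:
step_arm:
  plan:
    - [0.9,4.71,0.19,0,0,0,0]
    - [0.9,4.71,0.19,0,0,0,0]
    - [0.9,4.71,0.19,0,0,0,0]
    - [0.9,4.71,0.19,0,0,0,0]
    - [0.9,4.71,0.19,0,0,0,0]
    - [0.9,4.71,0.19,0,0,0,0]
    - [0.9,0,0,3,0,0,0]
    - [0.9,0,0,3,0,0,0]
    - [0.9,0,0,0,0,0,0]
    - [0.9,0,0,0,0,0,0]

```text
t: 20.68
tool_pos: [0.4628, 0.4172, 0.1009]
tcp_rot: [0.0, 0.637, 0.771, 0.0]
contact_force: [-0.1, 0.1, 0.2]
width: 0.0767
finger_force: 0.0
```

```bash
python3 -c "
from h import *
go(.4647,.4178,.017,10.9)
c=camera('wrist'); m=cv2.inRange(cv2.cvtColor(c['img'],cv2.COLOR_RGB2HSV),(105,150,80),(125,255,255))
n,l,s,ce=cv2.connectedComponentsWithStats(m)
print([(ce[i].round(),s[i]) for i in range(1,n) if s[i,4]>100])"
```

```text
t 20.7 pos [0.4628 0.4172 0.1009] width 0.0767 F 0.0 yaw 10.8 tilt 0.06 | turn -0.1 shift [0.02 0.19 8.39] n>=2
[(array([285., 227.]), array([ 251,  194,   68,   66, 3269], dtype=int32)), (array([460., 408.]), array([445, 398,  26,  22, 284], dtype=int32))]
```

The cap is at (285,227), the same place as the first jar at the same height, so it's centred.

Request:
step_arm:
  plan:
    - [0.9,0,0.15,3,0,0,0]
    - [0.9,0,0,3,0,0,0]
    - [0.9,0,0,2.4,0,0,0]
    - [0.9,0,0,0,0,0,0]
    - [0,0,0,0,0,0,0]
    - [0,0,0,0,0,0,0]
    - [0,0,0,0,0,0,0]
    - [0,0,0,0,0,0,0]
    - [0,0,0,0,0,0,0]

```text
t: 21.85
tool_pos: [0.4647, 0.4179, 0.0178]
tcp_rot: [0.0, 0.637, 0.771, 0.002]
contact_force: [0.5, -1.0, 6.9]
width: 0.0426
finger_force: 60.5
```

Request:
step_arm:
  plan:
    - [0,0,0,-1,0,0,0]
    - [0,0,0,-3,0,0,0]
    - [0,0,0,-4,0,0,0]
    - [0,0,0,-4,0,0,0]
    - [0,0,0,0,0,0,0]

```text
t: 22.48
tool_pos: [0.465, 0.4182, 0.1403]
tcp_rot: [0.001, 0.637, 0.771, 0.003]
contact_force: [0.9, -1.0, -1.1]
width: 0.0422
finger_force: 60.9
```

```bash
python3 -c "
from h import *
go(.4794,.2715,.021,10.9)"
```

```text
t 22.5 pos [0.465  0.4182 0.1403] width 0.0422 F 60.9 yaw 10.9 tilt 0.39 | turn -0.0 shift [-14.72  -1.44  11.87] n>=4
```

Request:
step_arm:
  plan:
    - [0,-4.9,-0.46,0,0,0,0]
    - [0,-4.9,-0.46,0,0,0,0]
    - [0,-4.9,-0.46,0,0,0,0]
    - [0,0,0,4,0,0,0]
    - [0,0,0,4,0,0,0]
    - [0,0,0,2,0,0,0]
    - [0,0,0,1.2,0,0,0]
    - [0,0,0,0.3,0,0,0]
    - [0,0,0,0,0,0,0]
    - [0,0,0,0,0,0,0]

```text
t: 23.72
tool_pos: [0.4784, 0.2705, 0.0215]
tcp_rot: [0.0, 0.637, 0.771, 0.001]
contact_force: [0.7, -0.1, -0.4]
width: 0.0419
finger_force: 61.3
```

Request:
step_arm:
  plan:
    - [0,0,0,0.15,0,0,0]
    - [0,0,0,0,0,0,0]

```text
t: 23.98
tool_pos: [0.4785, 0.2705, 0.0207]
tcp_rot: [0.0, 0.637, 0.771, 0.001]
contact_force: [-5.6, -3.5, 14.7]
width: 0.0421
finger_force: 62.9
```

```bash
python3 -c "
from h import *
go(.4794,.2715,.021,10.9)"
```

```text
t 24.0 pos [0.4785 0.2705 0.0207] width 0.0421 F 62.9 yaw 10.9 tilt 0.08 | turn -0.0 shift [ 0.08  0.11 -0.03] n>=1
```

Request:
step_arm:
  plan:
    - [0.8,0,0,0,0,0,0]
    - [0.8,0,0,0,0,0,0]
    - [0.8,0,0,0,0,0,0]
    - [0.8,0,0,-1,0,0,0]
    - [0.8,0,0,-4,0,0,0]
    - [0.8,0,0,-5,0,0,0]
    - [0.8,0,0,-5,0,0,0]
    - [0.8,0,0,-3,0,0,0]
    - [0.8,0,0,0,0,0,0]

```text
t: 25.1
tool_pos: [0.4788, 0.2707, 0.2023]
tcp_rot: [0.001, 0.637, 0.771, 0.002]
contact_force: [0.5, -0.2, -1.0]
width: 0.0679
finger_force: 0.0
```

```bash
python3 -c "
from h import *
go(.6465,-.2695,.045,10.9)"
```

```text
t 25.1 pos [0.4788 0.2707 0.2023] width 0.0679 F 0.0 yaw 10.9 tilt 0.28 | turn -0.0 shift [-56.23   6.18  15.69] n>=11
```

Request:
step_arm:
  plan:
    - [0.8,-5.11,0.56,0,0,0,0]
    - [0.8,-5.11,0.56,0,0,0,0]
    - [0.8,-5.11,0.56,0,0,0,0]
    - [0.8,-5.11,0.56,0,0,0,0]
    - [0.8,-5.11,0.56,0,0,0,0]
    - [0.8,-5.11,0.56,0,0,0,0]
    - [0.8,-5.11,0.56,0,0,0,0]
    - [0.8,-5.11,0.56,0,0,0,0]
    - [0.8,-5.11,0.56,0,0,0,0]
    - [0.8,-5.11,0.56,0,0,0,0]
    - [0.8,-5.11,0.56,0,0,0,0]
    - [0.8,0,0,0,0,0,0]

```text
t: 26.6
tool_pos: [0.6439, -0.2732, 0.197]
tcp_rot: [-0.001, 0.638, 0.77, -0.0]
contact_force: [0.0, 0.1, -0.5]
width: 0.0683
finger_force: 0.0
```

Request:
step_arm:
  plan:
    - [0.8,0,0,3,0,0,0]
    - [0.8,0,0,2,0,0,0]
    - [0.8,0,0,0,0,0,0]
    - [0.8,0,0,0,0,0,0]

```text
t: 27.1
tool_pos: [0.6448, -0.2699, 0.1504]
tcp_rot: [0.001, 0.637, 0.771, 0.0]
contact_force: [-0.0, -0.1, 0.4]
width: 0.0682
finger_force: 0.0
```

```bash
python3 -c "
from h import *
go(.6465,-.2695,.045,10.9)
c=camera('wrist'); cv2.imwrite('pics/w5.png',c['img'][...,::-1])"
```

```text
t 27.1 pos [ 0.6448 -0.2699  0.1504] width 0.0682 F 0.0 yaw 10.9 tilt 0.07 | turn -0.0 shift [ 0.02  0.16 10.54] n>=2
```

View pics/w5.png

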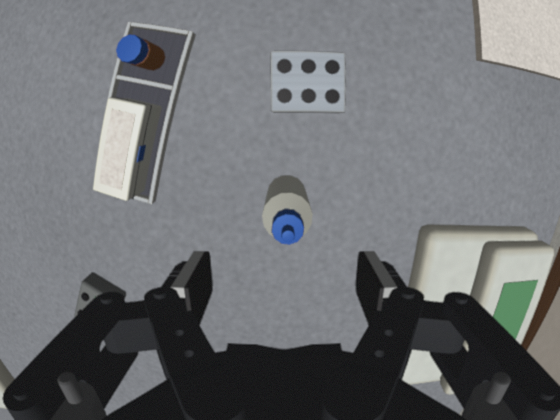

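The bottle's nozzle is at (288,233), centred between the fingers. The slide box and vial are standing in their bays at upper left. Descending to grip.

Request:
step_arm:
  plan:
    - [0.8,0,0.15,4,0,0,0]
    - [0.8,0,0,3,0,0,0]
    - [0.8,0,0,2,0,0,0]
    - [0.8,0,0,1.4,0,0,0]
    - [0.8,0,0,0,0,0,0]
    - [0,0,0,0,0,0,0]
    - [0,0,0,0,0,0,0]
    - [0,0,0,0,0,0,0]
    - [0,0,0,0,0,0,0]
    - [0,0,0,0,0,0,0]

```text
t: 28.4
tool_pos: [0.6465, -0.2701, 0.0467]
tcp_rot: [0.001, 0.637, 0.771, 0.0]
contact_force: [-0.5, 0.3, 6.1]
width: 0.0344
finger_force: 59.4
```

Request:
step_arm:
  plan:
    - [0,0,0,-1,0,0,0]
    - [0,0,0,-3,0,0,0]
    - [0,0,0,-4,0,0,0]
    - [0,0,0,-4,0,0,0]
    - [0,0,0,-2,0,0,0]
    - [0,0,0,0,0,0,0]

```text
t: 29.15
tool_pos: [0.6462, -0.27, 0.1863]
tcp_rot: [0.001, 0.637, 0.771, 0.0]
contact_force: [0.4, 0.3, -1.6]
width: 0.0347
finger_force: 59.8
```

```bash
python3 -c "
from h import *
go(.4922,.2043,.05,10.9)"
```

```text
t 29.1 pos [ 0.6462 -0.27    0.1863] width 0.0347 F 59.8 yaw 10.9 tilt 0.11 | turn -0.0 shift [49.5  -6.17 13.56] n>=10
```

Request:
step_arm:
  plan:
    - [0,4.95,-0.62,0,0,0,0]
    - [0,4.95,-0.62,0,0,0,0]
    - [0,4.95,-0.62,0,0,0,0]
    - [0,4.95,-0.62,0,0,0,0]
    - [0,4.95,-0.62,0,0,0,0]
    - [0,4.95,-0.62,0,0,0,0]
    - [0,4.95,-0.62,0,0,0,0]
    - [0,4.95,-0.62,0,0,0,0]
    - [0,4.95,-0.62,0,0,0,0]
    - [0,4.95,-0.62,0,0,0,0]
    - [0,0,0,0,0,0,0]
    - [0,0,0,0,0,0,0]

```text
t: 30.65
tool_pos: [0.4914, 0.2043, 0.184]
tcp_rot: [-0.0, 0.637, 0.771, -0.001]
contact_force: [-0.1, -0.1, -0.3]
width: 0.0344
finger_force: 60.0
```

```bash
python3 -c "
from h import *
go(.4922,.2043,.05,10.9)
c=camera('wrist'); cv2.imwrite('pics/w6.png',c['img'][...,::-1])"
```

```text
t 30.6 pos [0.4914 0.2043 0.184 ] width 0.0344 F 60.0 yaw 10.9 tilt 0.12 | turn -0.0 shift [-0.   0.1 13.4] n>=3
```

View pics/w6.png

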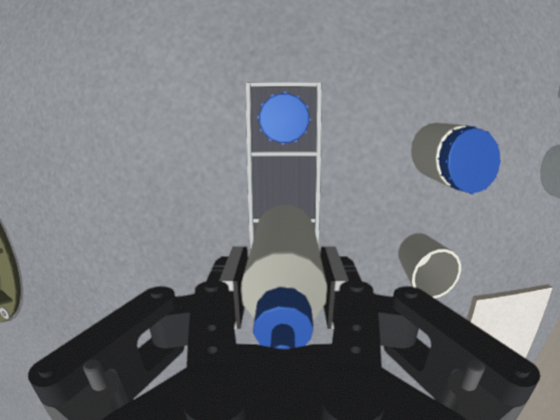

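The bottle is upright in the grip and over the middle bay. One jar is centred in its end bay at (284,118). Lowering now.

Request:
step_arm:
  plan:
    - [0,0,0.1,4,0,0,0]
    - [0,0,0,4,0,0,0]
    - [0,0,0,3,0,0,0]
    - [0,0,0,1.5,0,0,0]
    - [0,0,0,0.6,0,0,0]
    - [0,0,0,0.2,0,0,0]
    - [0,0,0,0,0,0,0]
    - [0,0,0,0,0,0,0]

```text
t: 31.7
tool_pos: [0.4931, 0.205, 0.0529]
tcp_rot: [0.0, 0.637, 0.771, 0.0]
contact_force: [-1.0, 0.7, -0.7]
width: 0.0344
finger_force: 60.0
```

Request:
step_arm:
  plan:
    - [0,0,0,0.15,0,0,0]
    - [0,0,0,0,0,0,0]

```text
t: 31.95
tool_pos: [0.4927, 0.2048, 0.0508]
tcp_rot: [0.0, 0.637, 0.771, -0.0]
contact_force: [-0.5, 0.5, -0.5]
width: 0.0345
finger_force: 60.0
```

Request:
step_arm:
  plan:
    - [0,0,0,0.15,0,0,0]
    - [0,0,0,0,0,0,0]

```text
t: 32.2
tool_pos: [0.4929, 0.2049, 0.0496]
tcp_rot: [0.0, 0.637, 0.771, 0.0]
contact_force: [-0.9, -0.2, 5.2]
width: 0.0344
finger_force: 60.4
```

Request:
step_arm:
  plan:
    - [0.8,0,0,0,0,0,0]
    - [0.8,0,0,0,0,0,0]
    - [0.8,0,0,0,0,0,0]
    - [0.8,0,0,-1,0,0,0]
    - [0.8,0,0,-3,0,0,0]
    - [0.8,0,0,-5,0,0,0]
    - [0.8,0,0,-5,0,0,0]
    - [0.8,0,0,-4,0,0,0]
    - [0.8,0,0,0,0,0,0]

```text
t: 33.33
tool_pos: [0.4936, 0.2052, 0.2331]
tcp_rot: [0.002, 0.637, 0.771, 0.003]
contact_force: [-0.2, -1.0, -0.7]
width: 0.0682
finger_force: 0.0
```

Request:
step_arm:
  plan:
    - [0.8,5,-1,0,0,0,0]
    - [0.8,5,-1,0,0,0,0]
    - [0.8,5,-1,0,0,0,0]
    - [0.8,5,-1,0,0,0,0]
    - [0.8,5,-1,0,0,0,0]
    - [0.8,0,0,0,0,0,0]
    - [0.8,0,0,0,0,0,0]

```text
t: 34.2
tool_pos: [0.3965, 0.4405, 0.2287]
tcp_rot: [0.0, 0.637, 0.771, -0.001]
contact_force: [0.6, 0.3, -0.8]
width: 0.0681
finger_force: 0.0
```

```bash
python3 - <<'E'
from h import *
go(0.4,.5,.2)
c=camera("top"); P=cloud(c); b=c["img"].astype(int); Z=P[...,2]
T3=np.array([.4923,.2043]); x3=np.array([-.026,.1345]);x3/=np.linalg.norm(x3); y3=np.array([-x3[1],x3[0]])
L=np.array([.4958,-.2455]);S=np.array([.5037,-.1655]); x2=(S-L)/np.linalg.norm(S-L); T2=L+.026*x2; y2=np.array([-x2[1],x2[0]])
H=((Z>.03)&(Z<.13)).astype(np.uint8)
n,l,s,ce=cv2.connectedComponentsWithStats(H)
for i in range(1,n):
    if 40<s[i,4]<1500:
        q=P[l==i]; zt=np.percentile(q[:,2],90); t=q[q[:,2]>zt-.012]; m=(t[:,:2].max(0)+t[:,:2].min(0))/2
        print((ce[i]*1.42).round(),"top %.3f"%zt,m.round(3),"T3",((m-T3)@x3).round(3),((m-T3)@y3).round(3),"T2",((m-T2)@x2).round(3),((m-T2)@y2).round(3))
cv2.imwrite("pics/top2.png",cv2.resize(c["img"][150:290,150:430,::-1],None,fx=2.8,fy=2.8))
s=camera("scene"); cv2.imwrite("pics/sc2.png",cv2.resize(s["img"][150:290,140:420,::-1],None,fx=2.8,fy=2.8))
E
```

```text
t 34.2 pos [0.3965 0.4405 0.2287] width 0.0681 F 0.0 yaw 10.9 tilt 0.07 | turn 0.0 shift [5.78 1.47 2.86] n>=2
[251. 158.] top 0.105 [0.834 0.294] T3 0.023 -0.353 T2 0.544 -0.284
[323. 248.] top 0.063 [0.656 0.157] T3 -0.077 -0.152 T2 0.391 -0.12
[498. 251.] top 0.034 [ 0.646 -0.17 ] T3 -0.397 -0.079 T2 0.064 -0.142
[263. 257.] top 0.086 [0.644 0.274] T3 0.04 -0.162 T2 0.506 -0.097
[420. 291.] top 0.077 [ 0.573 -0.016] T3 -0.231 -0.037 T2 0.21 -0.054
[783. 335.] top 0.090 [ 0.471 -0.676] T3 -0.86 0.188 T2 -0.457 -0.018
[544. 328.] top 0.045 [ 0.497 -0.248] T3 -0.445 0.081 T2 -0.028 -0.002
[338. 329.] top 0.060 [0.506 0.138] T3 -0.068 -0.0 T2 0.357 0.028
[500. 326.] top 0.060 [ 0.503 -0.165] T3 -0.365 0.059 T2 0.055 0.0
[302. 336.] top 0.104 [0.495 0.204] T3 -0.001 -0.002 T2 0.421 0.045
[268. 345.] top 0.061 [0.479 0.27 ] T3 0.067 0.0 T2 0.486 0.067
[777. 510.] top 0.045 [ 0.131 -0.656] T3 -0.776 0.518 T2 -0.47 0.323
[409. 572.] top 0.111 [0.061 0.017] T3 -0.102 0.459 T2 0.192 0.459
```

View pics/top2.png

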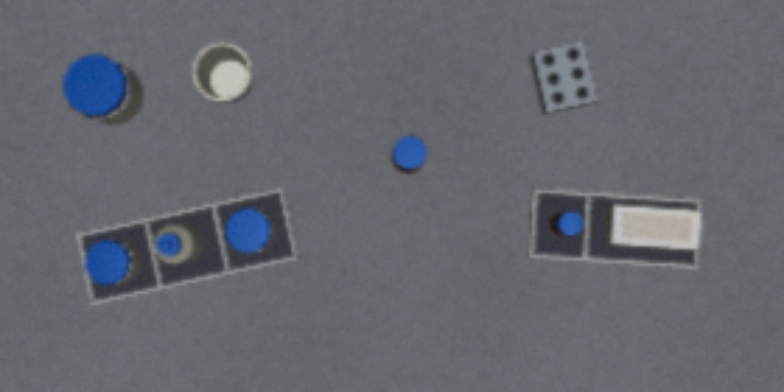

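View pics/sc2.png

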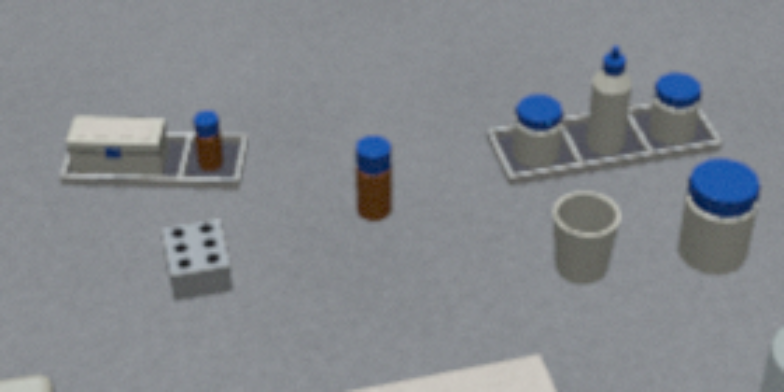

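```bash
python3 - <<'E'
from h import *
P=cloud(camera("top")).reshape(-1,3)
q=P[(abs(P[:,0]-.497)<.017)&(abs(P[:,1]+.248)<.04)&(P[:,2]>.035)]
c=np.linalg.lstsq(np.c_[q[:,:2]-q[:,:2].mean(0),np.ones(len(q))],q[:,2],rcond=None)[0]; print("slopes,z",c.round(4),len(q),np.ptp(q[:,:2],axis=0))
E
```

```text
slopes,z [ 0.0109 -0.0022  0.0425] 384 [0.0338449  0.07893814]
```

The box is flat with its top at 42.5 mm (43 expected). All five pieces are within 3 mm of their bay centres, and the large jar and beaker have not moved.

```bash
python3 -c "
from plant import close_job
print(close_job())"
```

```text
the job is handed in; nothing more can be done
None
```

Both kits are made up and the job is handed in at about 34 s on the clock: bottle and two small jars in the three-bay tray, slide box and little vial in the two-bay tray, all upright within 3 mm of their bay centres in the last camera check, with the large jar and beaker where they stood; the hand-in returned no verdict.

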